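# Set and close the cam clamp on a glued phone

### The arm

A 6-joint arm with a two-finger parallel gripper is mounted at the origin on the work surface. World frame = base frame: x ahead of the robot, y to its left, z up, the work surface at z = 0. Lengths are in m, angles in rad, forces in N, time in s.
With the tool pointing down it reaches from about 0.375 to 0.9 m from the base axis. Payload 3.1 kg.
Tool frame: the origin (TCP) lies on the centre line of the jaws, within the pads' length; the fingertips stand 25 mm ahead of it and the grasp point (between the pads) lies 6 mm ahead of it; z points along the fingers, y is the line along which they close (so a half turn about z gives the same grasp; the last joint's range is limited). The gripper opens to 85 mm and grips with 20 to 120 N. Pads are 22 mm wide; open, the fingers measure 114 mm over their backs; the gripper's body (76 mm by 85 mm) begins 54 mm behind the grasp point. The pads swing forward as they close: fully open they stand 13 mm farther back than shut.
Start: joints at [1, 0.527, 1.433, -0, 1.181, -0.178], TCP at [0.239, 0.577, 0.226] pointing down, gripper open.
Joint ranges: [-3.08, 3.08], [-0.75, 2.2], [0.22, 2.44], [-1.43, 4.57], [0, 2.65], [-2.85, 2.85]. Speed limits (rad/s): [2.79, 2.79, 3.14, 3.14, 3.14, 3.14].

### API

Orientations are given as a rotation vector (axis times angle).
In Python, from workcell import env gives the robot as it stands.
- The arm moves only by the tool jog_arm, never from a script. Its argument "plan" is a list that holds one entry, the list of rows, each a list of 5 numbers: the shift along the tool's x, y, z in mm, then the turn about the tool's z in degrees, then the closure in counts, from 0 (fully open) to 255 (shut). In form: [[[x, y, z, roll, grip], ...]]. A call has exactly 10 rows; each row shifts and turns the commanded pose from where the row before left it, along the tool's axes as they then stand; what a row does not reach is not made up. A row lasts 1/8 s, in which the tool goes at most 62.5 mm and 10.7 degrees, less where a joint would pass 70% of its speed; a pose out of reach is approached as far as the arm can. A call with a gripper value outside its range is refused whole. The fingers move at their own pace and stop on an object; "grip_force" is the grip in N (left out, the last holds). Time passes only in rows, so rows that do not move let the fingers close, or fill a call up. It gives the time, the measured TCP pose, the force, the opening and the grip force at its end, in the units of the state.
- env.observe(): the state, without advancing time (a new reading comes with each control period).
- env.snapshot(name): name is "scene" or "side" or "wrist"; returns (picture, depth): 480x640x3 uint8, red, green, blue; 480x640 float32, m along the optical axis (not along the pixel's ray), 0 where there is no reading.
- env.camera_model(name): a dict with "fx", "fy", "cx", "cy" (pixels), "R" (3x3) and "t" (3): a world point X has camera coordinates R X + t. Camera axes: x right, y down, z forward; pixel columns grow to the right and rows downward; lengths in m; the calibration is good to about 2 mm. A picture is of the moment at which its call begins: read the wrist's pose just before it. camera_model takes no time and is no camera call; for the wrist camera it gives the pose at the moment of the call.
- env.close_job(): hands the job in; it is judged then, once.
The state is a dict: "clock": time; "joint_pos": joint angles; "joint_vel": joint speeds; "effort": joint torques, N m; "eef_pos": TCP position; "ee_rot": TCP orientation; "contact_force": force on the tool from outside, world axes, zero at the start; "wrist_torque": the same for the moment, N m; "finger_gap": opening from 0.0 (shut) to 1.0 (fully open); "grasp_force": force on a finger pad.
Only numpy, scipy, OpenCV 4.12 (cv2) and the standard library are available. Lean on these libraries where they do the work, as an engineer would, in place of code of your own. Each camera call takes 0.05 s, during which the arm holds its last target. There are 200 camera calls.

### The job

The phone in the bonding clamp has fresh glue under its back and has to be clamped, but the clamp is still set too tight from a thinner phone. Set its knurled nut so that the cam lever starts to bite about half-way through its swing, which presses the phone with about 70 N (never more than 105 N, even for a moment), then flip the lever fully over so that it stays shut by itself. Leave the phone seated in its nest and do not disturb the other things on the bench.

Things in the scene. Friction and masses are not known exactly. Their poses are not given: they have to be found in the camera images.
- phone: the phone being glued: 72 x 150 x 8 mm, dark back up, loose in the clamp's shallow nest (4 mm high stops at its corners, 2 mm play). Origin: centre of its underside; y along its length.
- clamp: the bonding clamp's base, fixed to the bench: phone nest at one end, rocker's fork in the middle, cam lever at the other end. Origin on its underside below the pivot; x points from nut to lever. Once the pad touches (bites), it presses about 19 N per mm of further drop: a bite at lever angle 1.035 gives 70 N when closed, 0.1 rad earlier 18 N more, 0.1 later 18 N less.
- rocker: steel rocker bar, 206 x 22 x 16 mm, a seesaw on a pin in the clamp's fork; origin on the pin, 70 mm above the clamp's underside, x towards the lever. The toe, over the phone, carries the nut above and the sprung pressing pad below (40 x 50 mm, rubber face); the cam lifts the tail and so lowers the pad. The pad's height is not measured: feel for its bite with the lever.
- nut_grip (a point): centre of the round knurled brass adjusting nut, upright axis: 30 mm across, 18 mm tall; the rocker's top is 12 mm below this point, a thin screw end reaches 12 to 22 mm above it. The nut keeps its height and drives the pad up or down, 8 mm per turn: anticlockwise from above raises the pad (later bite, less force). Stiff (0.3 N m), stays where left. Turn it with the lever open.
- lever_hinge (a point): the cam lever's axis, in a fixed bracket, 170 mm from the nut's axis and 48 mm above the clamp's underside. x points outward (from nut through pivot to here and beyond), y along the axis, z up. Pad drop in mm at lever angle: 0.2 gives 2.2, 0.4 4.6, 0.6 7.1, 0.8 9.5, 1.035 (half-way) 12.0, 1.2 13.4, 1.4 14.7, 1.87 16.0, closed 15.7.
- lever_bead (a point): centre of the round bead across the lever's end, 70 mm from the hinge: 16 mm thick, 36 mm long, parallel to the hinge axis. Open, the lever leans 0.52 rad (30 deg) inward from upright, towards the nut; closed, it lies level and points outward (+x of lever_hinge). The steel paddle under the bead is 36 mm wide, 7 mm thick.
- lever (a joint): cam lever angle, rad: 0 open (leaning 0.52 inward from upright), 0.52 upright, 2.07 closed on its stop (level). Let go before its dead point (1.85) a spring opens it; beyond, it stays shut. Effort at the bead, square to the lever: about 1.5 N while free, from the bite on 2 to 4 N more per 0.1 rad, both fading to none at the dead point. Pad force peaks 5 N higher at the dead point.
- other_phone: a second phone lying flat on the mat, 72 x 150 x 8 mm, black; a bystander
- watch_case: a square watch case, 38 x 44 x 11 mm, lying beside the clamp; a bystander
- other_watch: another watch case of the same size, off to the side; a bystander
- driver: a thin precision screwdriver, 135 mm long, 12 mm thick, lying beside the clamp; a bystander
- tweezers: steel tweezers, 115 mm long, 5 mm high, lying beside the clamp; a bystander
- screw_tray: a white open screw tray, 90 x 70 x 16 mm, near the clamp; a bystander
- pump_bottle: a white bottle, 56 mm in diameter and 110 mm tall; a bystander
- suction_cup: a rubber suction cup, 44 mm in diameter and 32 mm tall; a bystander
Things that resemble listed ones, but are neither listed nor needed, are in the scene too. Leave any brown or orange look-alike of the phone alone.

How it is judged:
By the outcome, as a careful person would: the job done as asked, in the order asked, and still so for the second after the job is handed in, with the robot touching nothing.
It also fails if it takes over 72 s, if anything falls off the work surface, if the arm or the gripper's body presses on something with over 40 N, if the wrist force passes 120 N, or if a joint passes its speed limit or range.

## Working session

There is one attempt and no reset: what is moved stays moved. The work goes in short steps, Python scripts to look and compute and a tool call to move; the robot and the scene stay as the last step left them, time stands still between calls to the robot, and variables do not carry over. Pictures are saved under pics/ and viewed, at most 10 in all, crops included, and the job is handed in when it is done.

Besides the shell and the picture viewer there is one more tool, called as name(argument=value, ...) on one line, values as JSON. jog_arm: Moves the arm, as the interface text tells. Its arguments: {"type":"object","properties":{"plan":{"type":"array","items":{"type":"array","items":{"type":"array","items":{"type":"number"}}}},"grip_force":{"type":"number"}},"required":["plan"]}

```bash
ls; mkdir -p pics; python3 - <<'E'
from workcell import env
import cv2,numpy as np
for n in("scene","side"):
    p,d=env.snapshot(n); np.savez(f"{n}.npz",p=p,d=d,**env.camera_model(n)); cv2.imwrite(f"pics/{n}0.png",p[:,:,::-1])
    m=env.camera_model(n); print(n,m["fx"],m["cx"],m["cy"],(-m["R"].T@m["t"]).round(3))
s=env.observe(); print(s)
E
```

```text
pics
scene 461.0469366677411 315.45334661480996 237.3447379998322 [ 1.299 -0.06   0.929]
side 462.4081977544783 322.3132056054426 237.61873763202556 [ 0.205 -0.879  0.929]
{'clock': 0.1, 'joint_pos': array([ 9.99494060e-01,  5.28388403e-01,  1.43381442e+00, -1.74047225e-06,
        1.18140051e+00, -1.78489490e-01]), 'joint_vel': array([ 1.10775743e-03, -2.40406806e-03, -3.23546034e-03,  5.60836601e-04,
        1.50735543e-03, -5.46358015e-05]), 'effort': array([-4.67646132e-04, -4.43307602e+01, -1.78585428e+01, -2.75131115e-04,
        3.91995942e-03, -7.75072124e-06]), 'eef_pos': array([0.23883872, 0.57683359, 0.22520934]), 'ee_rot': array([-6.12924806e-01, -3.08047120e+00,  2.93925082e-03]), 'contact_force': array([-0.52382328,  0.21187959, -0.79844633]), 'wrist_torque': array([0.03177355, 0.04110392, 0.03005664]), 'grasp_force': 0.0, 'finger_gap': 1.0015271628207654}
```

View pics/scene0.png

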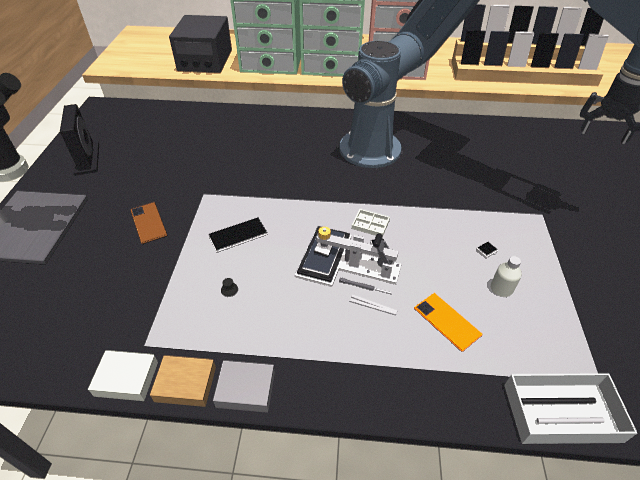

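View pics/side0.png

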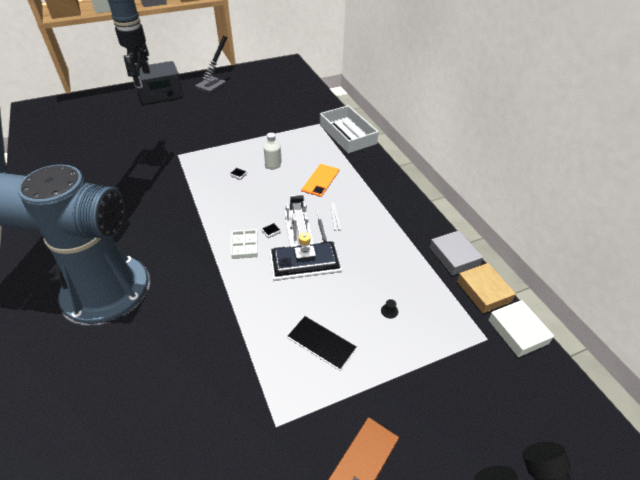

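The scene view shows the clamp with its brass nut at (324,232) and the dark lever bead at about (378,240). In the side view the nut is at (305,239) and the bead at about (297,201). Next I'll triangulate and look at enlarged crops.

```bash
cat > h.py <<'E'
import numpy as np,cv2
def ray(m,u,v):
    d=m["R"].T@np.array([(u-m["cx"])/m["fx"],(v-m["cy"])/m["fy"],1]); return -m["R"].T@m["t"],d/np.linalg.norm(d)
def tri(a,b):
    A=np.zeros((3,3));y=np.zeros(3);
    for c,d in(a,b):
        P=np.eye(3)-np.outer(d,d);A+=P;y+=P@c
    x=np.linalg.solve(A,y); return x,[np.linalg.norm((np.eye(3)-np.outer(d,d))@(x-c)) for c,d in(a,b)]
def plane(m,u,v,z):
    c,d=ray(m,u,v); return c+d*(z-c[2])/d[2]
def pix(m,X):
    c=m["R"]@np.asarray(X)+m["t"]; return m["fx"]*c[0]/c[2]+m["cx"],m["fy"]*c[1]/c[2]+m["cy"]
E
python3 - <<'E'
from h import *
S=np.load("scene.npz");T=np.load("side.npz")
rays=[]
for m,(x0,y0,x1,y1) in((S,(300,215,350,260)),(T,(285,225,325,255))):
    h=cv2.cvtColor(m["p"],cv2.COLOR_RGB2HSV)[y0:y1,x0:x1]
    k=((h[...,0]>15)&(h[...,0]<35)&(h[...,1]>110)&(h[...,2]>80)).astype(np.uint8)
    n,l,st,c=cv2.connectedComponentsWithStats(k); i=1+st[1:,4].argmax(); print(st[i],c[i]+[x0,y0])
    rays.append(ray(m,*(c[i]+[x0,y0])))
print(tri(*rays))
a=cv2.resize(S["p"][205:305,285:415],None,fx=5,fy=5,interpolation=2)[:,:,::-1]
b=cv2.resize(T["p"][185:285,255:355],None,fx=5,fy=5,interpolation=2)[:,:,::-1]
cv2.imwrite("pics/a.png",a);cv2.imwrite("pics/b.png",b)
E
```

```text
[ 18  12  13  13 125] [323.96  232.768]
[14 11 11  9 55] [303.90909091 240.98181818]
(array([ 0.49497683, -0.11496187,  0.08785398]), [np.float64(0.000747116396034928), np.float64(0.0007471163960349104)])
```

View pics/a.png

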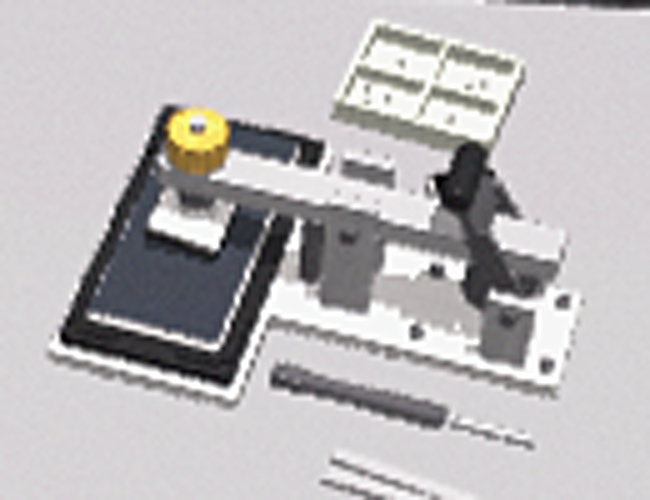

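View pics/b.png

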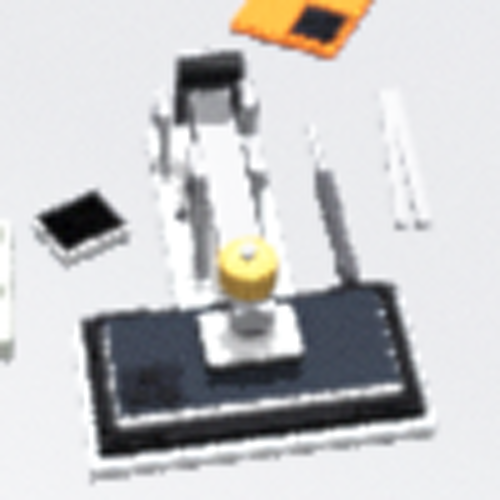

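The crops show the nut's screw tip at about (198,125) in the scene crop and (248,250) in the side crop. The bead is at about (467,175) and (210,72). The lever is open, and the watch case and screw tray lie beside the lever end.

```bash
python3 - <<'E'
from h import *
from scipy.spatial.transform import Rotation as Ro
S=np.load("scene.npz");T=np.load("side.npz")
f=lambda a,b:tri(ray(S,285+a[0]/5,205+a[1]/5),ray(T,255+b[0]/5,185+b[1]/5))
n=f((198,125),(248,250));b=f((467,176),(210,73));print(n,b)
d=b[0][:2]-n[0][:2];print(np.linalg.norm(d),np.degrees(np.arctan2(d[1],d[0])))
# base plate lower long edge in scene crop and nest edge in side
for p,q in(((60,355),(235,400)),((245,370),(560,390))):
    A=plane(S,285+p[0]/5,205+p[1]/5,0.005);B=plane(S,285+q[0]/5,205+q[1]/5,0.005);v=(B-A)[:2];print(A,B,np.degrees(np.arctan2(v[1],v[0])))
p,q=(100,475),(435,430)
A=plane(T,255+p[0]/5,185+p[1]/5,0.003);B=plane(T,255+q[0]/5,185+q[1]/5,0.003);v=(B-A)[:2];print(A,B,np.degrees(np.arctan2(v[1],v[0])),np.linalg.norm(v))
from workcell import env
s=env.observe();print(Ro.from_rotvec(s["ee_rot"]).as_matrix().round(3))
m=env.camera_model("wrist");print((-m["R"].T@m["t"]-s["eef_pos"]).round(3),m["R"].round(2),m["fx"])
E
```

```text
(array([ 0.49931459, -0.11218749,  0.10386425]), [np.float64(0.0005938712432707022), np.float64(0.0005938712432707726)]) (array([0.52824588, 0.01940301, 0.10851877]), [np.float64(0.0014033265538214168), np.float64(0.0014033265538212969)])
0.13473336808180356 77.60031428511023
[ 0.57340808 -0.17599601  0.005     ] [ 0.5938438  -0.08521554  0.005     ] 77.31354075478426
[ 0.57440105 -0.0814735   0.005     ] [0.5725511  0.07707272 0.005     ] 90.66850719563378
[ 0.40408828 -0.14024226  0.003     ] [ 0.57618447 -0.17928853  0.003     ] -12.783209913686383 0.17647014435714983
[[-0.924  0.383 -0.001]
 [ 0.383  0.924 -0.002]
 [ 0.    -0.002 -1.   ]]
[-0.079  0.033  0.146] [[ 0.38  0.92 -0.  ]
 [ 0.87 -0.36  0.33]
 [ 0.3  -0.13 -0.94]] 341.27964882099724
```

jog_arm(plan=[[[-48,-44,-3,0,0],[-48,-44,-3,0,0],[-48,-44,-3,0,0],[-48,-44,-3,0,0],[-48,-44,-3,0,0],[-48,-44,-3,0,0],[-48,-44,-3,0,0],[-48,-44,-3,0,0],[-48,-44,-3,0,0],[-48,-44,-3,0,0]]])

```text
clock: 1.35
eef_pos: [0.5032, 0.0095, 0.2548]
ee_rot: [-0.614, -3.081, -0.0]
contact_force: [0.8, 0.2, 1.0]
finger_gap: 1.0
grasp_force: 0.0
```

jog_arm(plan=[[[0,0,0,10,0],[0,0,0,10,0],[0,0,0,10,0],[0,0,0,10,0],[0,0,0,10,0],[0,0,0,10,0],[0,0,0,10,0],[0,0,0,10,0],[0,0,0,0,255],[0,0,0,0,255]]])

```text
clock: 2.6
eef_pos: [0.5027, 0.0115, 0.2547]
ee_rot: [-2.447, -1.969, 0.001]
contact_force: [0.2, 0.6, -0.4]
finger_gap: 0.6
grasp_force: 0.0
```

```bash
python3 - <<'E'
from workcell import env
from h import *
m=env.camera_model("wrist");p,d=env.snapshot("wrist"); np.savez("w1.npz",p=p,d=d,**m); cv2.imwrite("pics/w1.png",p[:,:,::-1])
s=env.observe();print(s)
E
```

```text
{'clock': 2.65, 'joint_pos': array([-1.99664145e-01,  3.26722194e-01,  1.69842891e+00, -2.43894699e-05,
        1.11673410e+00,  1.66445232e-02]), 'joint_vel': array([ 1.03273164e-03, -1.44675106e-03, -2.01498900e-03,  6.77313254e-04,
        1.27370938e-05,  9.36006901e-03]), 'effort': array([ 9.66033713e-05, -3.36977577e+01, -1.68682194e+01, -2.35817151e-04,
        2.87757852e-03, -1.04636920e-02]), 'eef_pos': array([0.50277758, 0.01150088, 0.25476022]), 'ee_rot': array([-2.44807714e+00, -1.96855217e+00,  3.20330916e-04]), 'contact_force': array([ 0.00730532, -0.25519077,  0.14098909]), 'wrist_torque': array([-0.08839351, -0.01528034, -0.02065092]), 'grasp_force': 0.0, 'finger_gap': 0.5140023697713593}
```

View pics/w1.png

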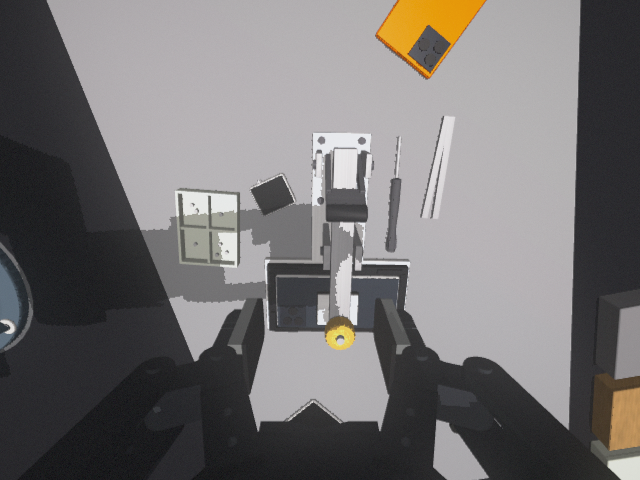

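The wrist view shows the lever's bead at about (347,205), the rocker running down to the nut at (340,333), and the screw tip at (341,340). Watch, driver and tweezers stand clear beside the clamp.

```bash
python3 - <<'E'
from h import *
W=np.load("w1.npz");d=W["d"];p=W["p"]
def P(u,v):
    return W["R"].T@(np.array([(u-W["cx"])/W["fx"],(v-W["cy"])/W["fy"],1])*d[v,u]-W["t"])
h=cv2.cvtColor(p,cv2.COLOR_RGB2HSV);k=((h[...,0]>15)&(h[...,0]<35)&(h[...,1]>110)&(h[...,2]>60));k[:300]=0;k[360:]=0;k[:,:310]=0;k[:,370:]=0
ys,xs=np.nonzero(k);X=np.array([P(x,y) for x,y in zip(xs,ys)]);print("nut px",xs.min(),xs.max(),ys.min(),ys.max())
print(np.percentile(X[:,2],[5,25,50,75,95]));t=X[X[:,2]>np.percentile(X[:,2],90)-.003]
r=cv2.minEnclosingCircle((t[:,:2]*1000).astype(np.float32));print("nut top",r,np.median(t[:,2]))
print("tip",P(341,340),P(341,338))
g=p.astype(int).sum(2);b=np.zeros_like(k);b[185:225,320:375]=True
pts=np.array([P(x,y) for y,x in zip(*np.nonzero(b))]);o=np.array([r[0][0],r[0][1]])/1000
u=np.array([np.cos(np.radians(77.5)),np.sin(np.radians(77.5))]);v=np.array([-u[1],u[0]])
q=pts[pts[:,2]>.1];print("bead",len(q),q.mean(0),q[:,2].max(),((q[:,:2]-o)@u).min(),((q[:,:2]-o)@u).max(),((q[:,:2]-o)@v).min(),((q[:,:2]-o)@v).max())
c=q[:,:2].mean(0)-o;print(np.degrees(np.arctan2(c[1],c[0])),np.linalg.norm(c))
# rocker top along u
for v_ in range(225,325,10):
  print(v_,P(343,v_).round(4))
E
```

```text
nut px 325 354 317 349
[0.0899934  0.09984895 0.10056189 0.10105929 0.10165658]
nut top ((507.6456298828125, -17.66177749633789), 112.85548400878906) 0.1006719012773581
tip [ 0.49755374 -0.11417792  0.1063359 ] [ 0.49792868 -0.11264214  0.10518234]
bead 932 [0.52797521 0.02024475 0.11760498] 0.4011433925890576 0.03015361629899836 0.11223566898584258 -0.02975910290533453 0.011810557240989165
61.794974615865875 0.043013917981310705
225 [ 0.5231 -0.0029  0.0806]
235 [ 0.5211 -0.0133  0.0797]
245 [ 0.5191 -0.0235  0.0801]
255 [ 0.5171 -0.034   0.0802]
265 [ 0.5149 -0.0454  0.0787]
275 [ 0.5128 -0.0556  0.0806]
285 [ 0.5106 -0.0671  0.0799]
295 [ 0.5084 -0.0786  0.0798]
305 [ 0.506  -0.0909  0.0788]
315 [ 0.5037 -0.1026  0.0793]
```

jog_arm(plan=[[[-12,11,0,0,255],[-11,12,0,0,255],[0,0,20,0,255],[0,0,20,0,255],[0,0,20,0,255],[0,0,20,0,255],[0,0,20,0,255],[0,0,17,0,255],[0,0,10,0,255],[0,0,0,0,255]]])

```text
clock: 3.9
eef_pos: [0.5205, -0.0165, 0.1272]
ee_rot: [-2.45, -1.965, 0.001]
contact_force: [-0.0, 0.1, 1.0]
finger_gap: -0.001
grasp_force: 0.0
```

```bash
cat > st.py <<'E'
from workcell import env
import numpy as np
from scipy.spatial.transform import Rotation as Ro
s=env.observe();R=Ro.from_rotvec(s["ee_rot"]).as_matrix();e=s["eef_pos"]
U=np.array([np.cos(np.radians(77.5)),np.sin(np.radians(77.5)),0]);V=np.array([U[1],-U[0],0]);o=np.array([.4986,-.1116,0])
f=s["contact_force"]
print("t%.2f"%s["clock"],"s,w,z mm",((e-o)@U*1e3).round(1),((e-o)@V*1e3).round(1),(e[2]*1e3).round(1),"F s,w,z",(f@U).round(2),(f@V).round(2),f[2].round(2),"xang",np.degrees(np.arctan2(R[1,0],R[0,0])).round(2),"q6",np.degrees(s["joint_pos"][5]).round(1),"gap",round(s["finger_gap"],3),"grip",s["grasp_force"])
E
python3 st.py
```

```text
t3.90 s,w,z mm 97.6 0.8 127.2 F s,w,z 0.07 -0.05 0.97 xang 77.46 q6 -1.6 gap -0.001 grip 0.0
```

jog_arm(plan=[[[6,-1,0,0,255],[6,0,-1,0,255],[3,0,-1,0,255],[3,0,-1,0,255],[3,0,-1,0,255],[3,0,-1,0,255],[3,0,-1,0,255],[2,0,-1,0,255],[2,0,-1,0,255],[0,0,0,0,255]]])

```text
clock: 5.15
eef_pos: [0.5262, 0.0146, 0.136]
ee_rot: [2.45, 1.966, 0.0]
contact_force: [0.5, -0.4, -0.7]
finger_gap: -0.001
grasp_force: 0.0
```

```bash
python3 st.py; python3 - <<'E'
from workcell import env
from h import *
m=env.camera_model("wrist");p,d=env.snapshot("wrist"); np.savez("w2.npz",p=p,d=d,**m); cv2.imwrite("pics/w2.png",p[:,:,::-1])
E
python3 st.py
```

```text
t5.15 s,w,z mm 129.2 -0.4 136.0 F s,w,z -0.32 0.58 -0.67 xang 77.5 q6 1.9 gap -0.001 grip 0.0
t5.20 s,w,z mm 129.1 -0.4 135.9 F s,w,z -0.12 0.06 1.19 xang 77.5 q6 1.9 gap 0.004 grip 0.0
```

View pics/w2.png

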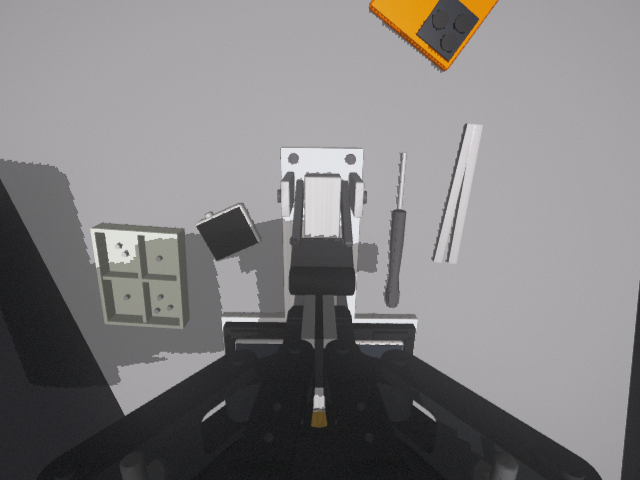

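The bead (322,280) sits right ahead of the closed fingers (321,310). The force is still about zero, so I'll measure the bead by depth.

```bash
python3 - <<'E'
from h import *
U=np.array([np.cos(np.radians(77.5)),np.sin(np.radians(77.5)),0]);V=np.array([U[1],-U[0],0]);o=np.array([.4986,-.1116,0])
for n,uu,rng in(("w1",347,range(170,235,3)),("w2",322,range(230,345,4))):
    W=np.load(n+".npz");d=W["d"]
    for v in rng:
        X=W["R"].T@(np.array([(uu-W["cx"])/W["fx"],(v-W["cy"])/W["fy"],1])*d[v,uu]-W["t"])
        print(n,v,((X-o)@U*1e3).round(1),((X-o)@V*1e3).round(1),(X[2]*1e3).round(1))
E
```

```text
w1 170 164.3 2.9 78.9
w1 173 161.6 2.9 79.7
w1 176 158.8 3.1 79.1
w1 179 156.1 3.1 80.1
w1 182 152.9 3.3 77.7
w1 185 150.7 3.1 81.1
w1 188 147.7 3.3 80.3
w1 191 146.8 2.5 90.4
w1 194 144.8 2.3 94.2
w1 197 142.8 2.0 98.1
w1 200 140.6 1.9 100.7
w1 203 138.7 1.7 104.4
w1 206 138.3 0.9 114.2
w1 209 136.0 0.9 115.6
w1 212 133.9 0.8 117.5
w1 215 131.3 0.8 117.9
w1 218 128.9 0.9 118.6
w1 221 125.4 1.2 115.9
w1 224 111.8 4.5 78.3
w1 227 109.3 4.4 80.3
w1 230 105.6 4.7 78.2
w1 233 102.7 4.7 79.0
w2 230 150.9 1.0 79.2
w2 234 148.4 1.0 79.8
w2 238 148.4 1.0 87.5
w2 242 146.3 1.0 88.8
w2 246 144.6 0.9 91.3
w2 250 143.6 0.9 95.4
w2 254 142.2 0.9 98.1
w2 258 140.5 0.9 100.2
w2 262 139.4 0.8 103.6
w2 266 137.9 0.8 105.6
w2 270 139.0 0.8 113.7
w2 274 137.0 0.8 114.5
w2 278 135.5 0.7 116.3
w2 282 133.8 0.7 117.7
w2 286 131.4 0.7 117.6
w2 290 129.3 0.7 118.2
w2 294 125.5 0.8 115.6
w2 298 139.9 0.5 146.5
w2 302 140.7 0.4 151.6
w2 306 140.1 0.4 153.9
w2 310 140.3 0.4 157.4
w2 314 140.0 0.3 160.1
w2 318 140.2 0.3 163.4
w2 322 139.8 0.3 165.8
w2 326 139.8 0.3 168.6
w2 330 140.3 0.2 172.0
w2 334 140.4 0.2 174.7
w2 338 140.2 0.2 177.0
w2 342 138.9 0.2 177.5
```

```bash
python3 - <<'E'
from h import *
U=np.array([np.cos(np.radians(77.5)),np.sin(np.radians(77.5)),0]);V=np.array([U[1],-U[0],0]);o=np.array([.4986,-.1116,0])
W=np.load("w1.npz");d=W["d"];t=np.array([.5027,.0115,.2547])
for uu,v in[(252,302),(248,310),(245,325),(255,315),(240,345),(383,302),(388,310),(392,325),(398,345)]+[(400,v) for v in range(330,350,5)]:
        X=W["R"].T@(np.array([(uu-W["cx"])/W["fx"],(v-W["cy"])/W["fy"],1])*d[v,uu]-W["t"])-t
        print("w1",uu,v,(X@U*1e3).round(1),(X@V*1e3).round(1),(X[2]*1e3).round(1))
W=np.load("w2.npz");d=W["d"];t=np.array([.5262,.0146,.136]);
for v in(296,300,304,310):
  for uu in range(282,362,6):
        X=W["R"].T@(np.array([(uu-W["cx"])/W["fx"],(v-W["cy"])/W["fy"],1])*d[v,uu]-W["t"])-t
        print("w2",uu,v,(X@U*1e3).round(1),(X@V*1e3).round(1),(X[2]*1e3).round(1))
cv2.imwrite("pics/w2c.png",cv2.resize(np.load("w2.npz")["p"][230:430,220:420],None,fx=3,fy=3,interpolation=2)[:,:,::-1])
E
```

```text
w1 252 302 10.6 -29.8 14.0
w1 248 310 10.8 -30.2 21.1
w1 245 325 10.7 -29.2 32.1
w1 255 315 10.8 -26.6 25.0
w1 240 345 10.6 -28.4 44.6
w1 383 302 11.2 27.4 14.8
w1 388 310 10.5 28.5 20.4
w1 392 325 10.5 27.9 31.7
w1 398 345 10.3 27.6 43.9
w1 400 330 11.4 29.9 36.3
w1 400 335 11.6 29.1 39.8
w1 400 340 11.0 28.7 42.0
w1 400 345 10.6 28.2 44.4
w2 282 296 -66.3 -34.6 -134.7
w2 288 296 -60.9 -28.0 -124.5
w2 294 296 -60.2 -22.6 -123.3
w2 300 296 -35.8 -14.5 -77.9
w2 306 296 10.9 -6.4 8.9
w2 312 296 11.3 -3.7 9.6
w2 318 296 11.1 -1.0 9.3
w2 324 296 10.7 1.7 8.5
w2 330 296 11.0 4.4 9.2
w2 336 296 -24.6 10.9 -57.1
w2 342 296 -35.4 16.4 -77.1
w2 348 296 -60.4 25.3 -123.6
w2 354 296 -60.9 30.7 -124.6
w2 360 296 -65.5 37.2 -133.1
w2 282 300 -70.5 -34.7 -134.7
w2 288 300 -64.7 -28.1 -124.2
w2 294 300 -35.2 -18.4 -70.8
w2 300 300 -35.4 -14.1 -71.2
w2 306 300 11.7 -6.2 14.0
w2 312 300 10.8 -3.6 12.4
w2 318 300 10.4 -1.0 11.7
w2 324 300 10.8 1.7 12.5
w2 330 300 10.8 4.3 12.5
w2 336 300 -27.3 10.9 -56.5
w2 342 300 -34.8 16.0 -70.1
w2 348 300 -64.0 25.3 -122.9
w2 354 300 -64.6 30.8 -124.0
w2 360 300 -70.7 37.7 -135.0
w2 282 304 -74.3 -34.8 -134.0
w2 288 304 -69.0 -28.3 -124.7
w2 294 304 -34.9 -17.9 -64.6
w2 300 304 -35.1 -13.8 -64.9
w2 306 304 11.0 -6.1 16.4
w2 312 304 11.2 -3.5 16.7
w2 318 304 11.4 -1.0 17.1
w2 324 304 10.7 1.6 15.9
w2 330 304 10.5 4.3 15.4
w2 336 304 -30.1 10.9 -56.1
w2 342 304 -35.6 15.7 -65.9
w2 348 304 -69.1 25.6 -124.7
w2 354 304 -68.6 30.9 -123.9
w2 360 304 -74.8 37.8 -134.9
w2 282 310 -80.9 -35.1 -134.5
w2 288 310 -74.5 -28.4 -123.7
w2 294 310 6.7 -11.6 14.0
w2 300 310 7.3 -8.9 15.0
w2 306 310 11.4 -5.9 21.9
w2 312 310 10.9 -3.5 21.1
w2 318 310 11.3 -0.9 21.8
w2 324 310 11.1 1.6 21.5
w2 330 310 10.7 4.1 20.8
w2 336 310 6.7 7.0 14.1
w2 342 310 6.4 9.7 13.5
w2 348 310 7.4 12.2 15.1
w2 354 310 -75.6 31.3 -125.4
w2 360 310 -80.4 37.9 -133.5
```

View pics/w2c.png

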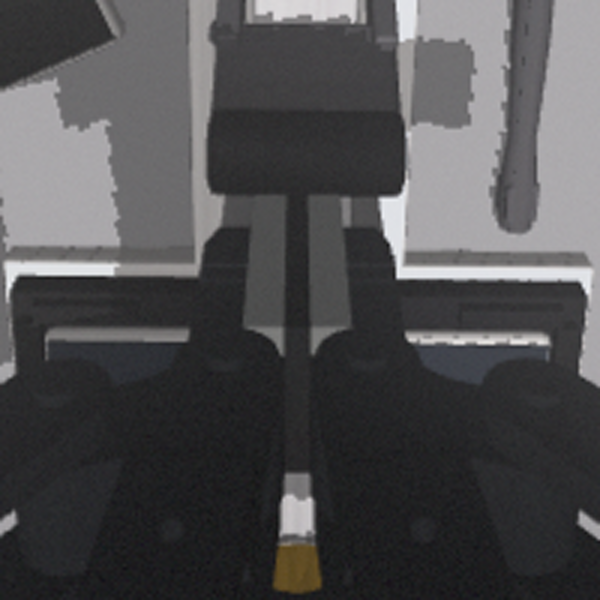

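The crop shows the closed finger slabs ending right at the bead's edge (row 295). By depth their tips stand about 27 mm above the bead, higher than the tool data say, so I'll check that with the two outside cameras.

```bash
python3 - <<'E'
from h import *
from workcell import env
U=np.array([np.cos(np.radians(77.5)),np.sin(np.radians(77.5)),0]);V=np.array([U[1],-U[0],0]);o=np.array([.4986,-.1116,0])
for n in("scene","side"):
    W=env.camera_model(n);p,d=env.snapshot(n);cv2.imwrite(f"pics/{n}1.png",p[:,:,::-1])
    v,u=np.mgrid[0:480,0:640];C=np.stack([(u-W["cx"])/W["fx"]*d,(v-W["cy"])/W["fy"]*d,d],-1)
    X=(C-W["t"])@W["R"]-o; s=X@U*1e3;w=X@V*1e3;z=X[...,2]*1e3
    for lo in range(84,200,6):
        k=(d>0)&(abs(w)<25)&(s>105)&(s<150)&(z>=lo)&(z<lo+6)
        if k.any(): print(n,lo,k.sum(),"s",s[k].min().round(),s[k].max().round(),"w",w[k].min().round(),w[k].max().round())
    print(pix(W,o+U*.129+[0,0,.145]),pix(W,o+U*.129+[0,0,.111]))
E
python3 - <<'E'
import cv2
a=cv2.imread("pics/scene1.png")[170:290,310:440];b=cv2.imread("pics/side1.png")[130:250,240:350]
f=lambda i:cv2.resize(i,(390,480),interpolation=2)
cv2.imwrite("pics/c1.png",cv2.hconcat([f(a),f(b)]))
E
```

```text
scene 84 13 s 138.0 150.0 w -11.0 22.0
scene 90 20 s 140.0 150.0 w -13.0 21.0
scene 96 26 s 137.0 146.0 w -10.0 22.0
scene 102 19 s 126.0 143.0 w -13.0 22.0
scene 108 19 s 125.0 141.0 w -13.0 20.0
scene 114 57 s 126.0 140.0 w -16.0 22.0
scene 120 6 s 129.0 139.0 w -9.0 19.0
scene 138 5 s 120.0 140.0 w 6.0 9.0
scene 144 11 s 120.0 142.0 w -4.0 13.0
scene 150 19 s 121.0 142.0 w -1.0 14.0
scene 156 17 s 121.0 142.0 w 3.0 15.0
scene 162 11 s 125.0 142.0 w 6.0 16.0
scene 168 5 s 124.0 136.0 w 12.0 16.0
scene 180 1 s 143.0 143.0 w 10.0 10.0
scene 186 3 s 141.0 143.0 w 11.0 12.0
scene 192 2 s 141.0 143.0 w 15.0 24.0
scene 198 10 s 117.0 144.0 w -5.0 17.0
(np.float64(377.3301215666454), np.float64(229.45904895791892)) (np.float64(375.979275548329), np.float64(239.24246580237323))
side 84 25 s 108.0 147.0 w -15.0 19.0
side 90 17 s 137.0 147.0 w -16.0 19.0
side 96 6 s 136.0 147.0 w -16.0 10.0
side 102 3 s 129.0 130.0 w -7.0 17.0
side 108 11 s 124.0 129.0 w -16.0 14.0
side 114 34 s 123.0 138.0 w -16.0 18.0
side 120 26 s 123.0 136.0 w -15.0 18.0
side 138 1 s 125.0 125.0 w -7.0 -7.0
side 144 10 s 119.0 127.0 w -12.0 6.0
side 150 16 s 118.0 134.0 w -13.0 12.0
side 156 21 s 116.0 127.0 w -12.0 13.0
side 162 17 s 117.0 127.0 w -14.0 10.0
side 168 19 s 115.0 127.0 w -14.0 13.0
side 174 24 s 116.0 136.0 w -14.0 13.0
side 180 18 s 118.0 136.0 w -18.0 21.0
side 186 34 s 116.0 140.0 w -19.0 23.0
side 192 46 s 115.0 144.0 w -25.0 24.0
side 198 41 s 117.0 140.0 w -24.0 25.0
(np.float64(296.33945780393265), np.float64(190.06946403102867)) (np.float64(296.6777074191996), np.float64(199.83598357361413))
```

View pics/c1.png

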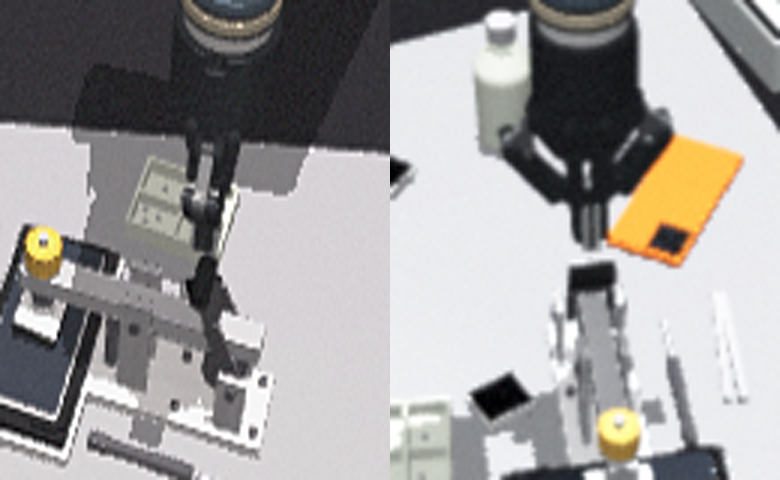

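The outside views confirm it. With reported TCP z at 136, the real fingertips are at about z 143, hovering above the bead, so shut tips are about 7 mm above the reported point. I'll use that measured offset: back off, go lower, then push.

jog_arm(plan=[[[-17,0,0,0,255],[-17,0,0,0,255],[0,0,10,0,255],[0,0,14,0,255],[0,0,14,0,255],[5,0,0,0,255],[5,0,0,0,255],[0,0,0,0,255],[0,0,0,0,255],[0,0,0,0,255]]])

```text
clock: 6.55
eef_pos: [0.5211, -0.0089, 0.0982]
ee_rot: [2.45, 1.966, 0.001]
contact_force: [0.6, 0.1, 0.2]
finger_gap: -0.001
grasp_force: 0.0
```

```bash
python3 st.py
```

```text
t6.55 s,w,z mm 105.1 -0.3 98.2 F s,w,z 0.2 0.53 0.19 xang 77.5 q6 -0.8 gap -0.001 grip 0.0
```

jog_arm(plan=[[[2,0,0,0,255],[2,0,0,0,255],[2,0,0,0,255],[2,0,-1,0,255],[2,0,-1,0,255],[2,0,-1,0,255],[2,0,-1,0,255],[2,0,0,0,255],[0,0,0,0,255],[0,0,0,0,255]]])

```text
clock: 7.8
eef_pos: [0.5248, 0.0067, 0.102]
ee_rot: [2.45, 1.966, 0.001]
contact_force: [-0.6, -3.1, 1.9]
finger_gap: 0.001
grasp_force: 1.3
```

```bash
python3 st.py
```

```text
t7.80 s,w,z mm 121.2 -0.0 102.0 F s,w,z -3.12 0.11 1.86 xang 77.49 q6 1.0 gap 0.001 grip 1.3326974865049124
```

```bash
cat > feel.py <<'E'
from workcell import env
import numpy as np
U=np.array([np.cos(np.radians(77.5)),np.sin(np.radians(77.5)),0]);V=np.array([U[1],-U[0],0]);o=np.array([.4986,-.1116,0])
F=[];E=[]
for i in range(6):
    s=env.observe();F.append(s["contact_force"]);E.append(s["eef_pos"]);env.snapshot("wrist")
F=np.array(F);e=np.mean(E,0)-o;f=F.mean(0);sd=F.std(0)
sb=(e@U)*1e3+19;phi=np.arcsin((sb-167)/70);S=-f@U
print("t%.2f"%s["clock"],"s,w,z",(e@U*1e3).round(1),(e@V*1e3).round(1),(e[2]*1e3).round(1),"F",(f@U).round(2),(f@V).round(2),f[2].round(2),"sd",sd.round(2),"th %.3f"%(phi+.52),"beadz %.1f"%(48+70*np.cos(phi)),"tang(F horiz) %.2f"%(S*np.cos(phi)),"tang full %.2f"%(S*np.cos(phi)+f[2]*np.sin(phi)))
E
python3 feel.py
```

```text
t8.05 s,w,z 121.1 -0.0 101.9 F -2.72 0.63 1.69 sd [0.39 0.41 0.67] th 0.126 beadz 112.6 tang(F horiz) 2.51 tang full 1.86
```

jog_arm(plan=[[[2,0,0,0,255],[2,0,-1,0,255],[2,0,0,0,255],[2,0,-1,0,255],[2,0,0,0,255],[2,0,-1,0,255],[2,0,0,0,255],[0,0,0,0,255],[0,0,0,0,255],[0,0,0,0,255]]])

```text
clock: 9.35
eef_pos: [0.5272, 0.0204, 0.1048]
ee_rot: [-2.45, -1.966, 0.0]
contact_force: [-0.6, -2.3, 0.4]
finger_gap: -0.001
grasp_force: 0.9
```

```bash
python3 feel.py
```

```text
t9.60 s,w,z 135.1 -0.6 104.8 F -2.4 0.26 0.86 sd [0.69 0.55 0.54] th 0.334 beadz 116.8 tang(F horiz) 2.36 tang full 2.20
```

jog_arm(plan=[[[2,0,-1,0,255],[2,0,0,0,255],[2,0,0,0,255],[1,0,0,0,255],[0,0,0,0,255],[0,0,0,0,255],[0,0,0,0,255],[0,0,0,0,255],[0,0,0,0,255],[0,0,0,0,255]]])

```text
clock: 10.9
eef_pos: [0.529, 0.0272, 0.1059]
ee_rot: [2.45, 1.966, 0.0]
contact_force: [0.2, -1.7, 0.8]
finger_gap: 0.0
grasp_force: 1.0
```

```bash
python3 feel.py
```

```text
t11.15 s,w,z 142.1 -0.4 105.9 F -1.81 0.07 1.39 sd [0.36 0.31 0.49] th 0.435 beadz 117.7 tang(F horiz) 1.80 tang full 1.68
```

jog_arm(plan=[[[2,0,0,0,255],[2,0,0,0,255],[2,0,0,0,255],[1,0,0,0,255],[0,0,0,0,255],[0,0,0,0,255],[0,0,0,0,255],[0,0,0,0,255],[0,0,0,0,255],[0,0,0,0,255]]])

```text
clock: 12.45
eef_pos: [0.5305, 0.034, 0.1059]
ee_rot: [2.45, 1.966, 0.0]
contact_force: [-0.1, -1.6, 1.5]
finger_gap: 0.004
grasp_force: 1.0
```

```bash
python3 feel.py
```

```text
t12.70 s,w,z 149.1 -0.4 105.9 F -2.02 0.57 1.18 sd [0.41 0.42 0.3 ] th 0.535 beadz 118.0 tang(F horiz) 2.02 tang full 2.04
```

jog_arm(plan=[[[2,0,0,0,255],[2,0,0,0,255],[2,0,0,0,255],[1,0,0,0,255],[0,0,0,0,255],[0,0,0,0,255],[0,0,0,0,255],[0,0,0,0,255],[0,0,0,0,255],[0,0,0,0,255]]])

```text
clock: 14.0
eef_pos: [0.532, 0.0408, 0.1059]
ee_rot: [2.45, 1.966, 0.0]
contact_force: [-0.5, -3.9, 3.6]
finger_gap: -0.004
grasp_force: 2.5
```

```bash
python3 feel.py
```

```text
t14.25 s,w,z 156.0 -0.3 105.9 F -4.88 1.13 3.49 sd [0.4  0.71 0.14] th 0.634 beadz 117.5 tang(F horiz) 4.85 tang full 5.25
```

jog_arm(plan=[[[2,0,0,0,255],[2,0,0,0,255],[1,0,0,0,255],[0,0,0,0,255],[0,0,0,0,255],[0,0,0,0,255],[0,0,0,0,255],[0,0,0,0,255],[0,0,0,0,255],[0,0,0,0,255]]])

```text
clock: 15.55
eef_pos: [0.533, 0.045, 0.1057]
ee_rot: [2.449, 1.966, -0.001]
contact_force: [-1.2, -7.9, 2.1]
finger_gap: -0.0
grasp_force: 3.5
```

```bash
python3 feel.py
```

```text
t15.80 s,w,z 160.4 -0.3 105.7 F -7.33 1.31 1.86 sd [0.45 0.68 0.33] th 0.698 beadz 116.9 tang(F horiz) 7.21 tang full 7.54
```

```bash
cat > bead.py <<'E'
from h import *
from scipy.optimize import least_squares
U=np.array([np.cos(np.radians(77.5)),np.sin(np.radians(77.5)),0]);V=np.array([U[1],-U[0],0]);o=np.array([.4986,-.1116,0])
def bead(W,s0,z0):
    d=W["d"];v,u=np.mgrid[0:480,0:640];C=np.stack([(u-W["cx"])/W["fx"]*d,(v-W["cy"])/W["fy"]*d,d],-1)
    X=(C-W["t"])@W["R"]-o;s=X@U*1e3;w=X@V*1e3;z=X[...,2]*1e3
    c=np.array([s0,z0])
    for i in range(4):
        r=np.hypot(s-c[0],z-c[1]);k=(d>0)&(abs(w)<16)&(r<10.5)&(r>5)&(z>c[1]-1)
        c=least_squares(lambda c:np.hypot(s[k]-c[0],z[k]-c[1])-8,c,loss="soft_l1").x
    return c.round(2),k.sum(),(w[k].min()+w[k].max())/2
E
python3 - <<'E'
from bead import *
from workcell import env
print(bead(np.load("w1.npz"),132,110),bead(np.load("w2.npz"),132,110))
m=env.camera_model("wrist");p,d=env.snapshot("wrist");np.savez("w3.npz",p=p,d=d,**m)
print(bead(np.load("w3.npz"),179,117)); e=env.observe()["eef_pos"]-o;print(e@U*1e3)
E
```

```text
(array([131. , 110.2]), np.int64(647), np.float64(0.14772970879844483)) (array([131.03, 110.21]), np.int64(1644), np.float64(-0.016271396814683037))
(array([178.77, 118.29]), np.int64(2915), np.float64(0.0020351876924458168))
160.38845510184484
```

The bite is at about 0.56 rad, after the correction from the bead's arc measured in the wrist view. That is a drop of about 6.6 mm, so the nut needs +5.4 mm, or about 243° anticlockwise. Backing the lever open now.

jog_arm(plan=[[[-5,0,0,0,255],[-6,0,0,0,255],[-6,0,0,0,255],[-6,0,1,0,255],[-6,0,1,0,255],[-7,0,1,0,255],[-7,0,2,0,255],[-7,0,2,0,255],[-7,0,0,0,255],[-8,0,0,0,255]]])

```text
clock: 17.15
eef_pos: [0.519, -0.0181, 0.099]
ee_rot: [2.45, 1.966, 0.001]
contact_force: [0.3, -0.3, 0.0]
finger_gap: -0.001
grasp_force: 0.0
```

jog_arm(plan=[[[0,0,-25,0,0],[0,0,-25,0,0],[0,0,-10,0,0],[-20,0,0,0,0],[-35,0,0,0,0],[-35,0,0,0,0],[-10,0,0,0,0],[0,0,0,0,0],[0,0,0,0,0],[0,0,0,0,0]]])

```text
clock: 18.4
eef_pos: [0.4974, -0.1143, 0.1588]
ee_rot: [-2.449, -1.968, -0.0]
contact_force: [-0.1, -0.8, 0.7]
finger_gap: 1.003
grasp_force: 0.0
```

```bash
python3 st.py; cat > nut.py <<'E'
from bead import *
from workcell import env
W=env.camera_model("wrist");p,d=env.snapshot("wrist");cv2.imwrite("pics/nut.png",p[:,:,::-1])
h=cv2.cvtColor(p,cv2.COLOR_RGB2HSV)
v,u=np.mgrid[0:480,0:640];C=np.stack([(u-W["cx"])/W["fx"]*d,(v-W["cy"])/W["fy"]*d,d],-1)
X=(C-W["t"])@W["R"]-o;s=X@U*1e3;w=X@V*1e3;z=X[...,2]*1e3
k=(h[...,0]>15)&(h[...,0]<35)&(h[...,1]>110)&(h[...,2]>40)&(d>0)&(abs(s)<40)&(abs(w)<40)&(z>75)
zt=np.percentile(z[k],85);t=k&(abs(z-zt)<2.5);print("n",k.sum(),t.sum(),"top z",zt.round(1))
print("top ext s",np.percentile(s[t],[1,99]).round(1),"w",np.percentile(w[t],[1,99]).round(1))
y=np.column_stack([s[t],w[t]]).astype(np.float32);print("circle",cv2.minEnclosingCircle(y))
q=(z>zt+4)&(abs(s)<15)&(abs(w)<15)&(z<zt+18)&(d>0);print("screw",q.sum(),s[q].mean(),w[q].mean(),z[q].max() if q.any() else 0)
E
python3 nut.py
```

```text
t18.40 s,w,z mm -2.9 -0.6 158.8 F s,w,z -0.77 0.05 0.66 xang 77.58 q6 -13.1 gap 1.003 grip 0.0
n 1601 1385 top z 101.3
top ext s [-17.4  10.6] w [-15.4  12.6]
circle ((-3.7063541412353516, -1.2405880689620972), 15.687828063964844)
screw 126 -3.7573455778220173 -1.2539422486403715 108.32617317799614
```

View pics/nut.png

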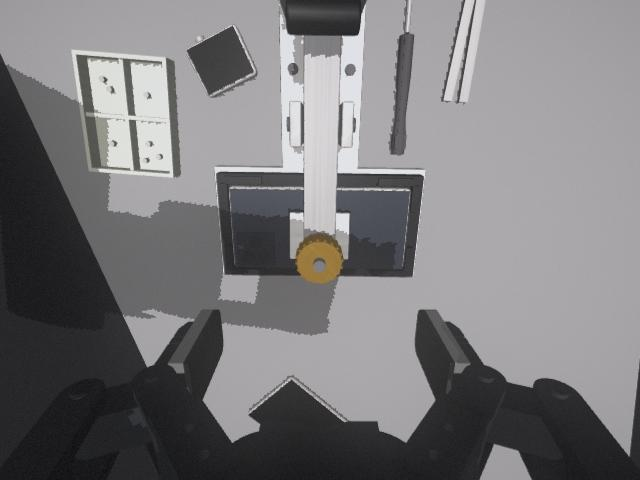

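The picture shows the nut at (320,260), centred between the open fingers, with the rocker running straight up from it. The nut's axis measures within 1 mm of the tool axis. I'll wind the wrist back (clockwise), then descend and grip.

jog_arm(plan=[[[0,-0.6,0,10.7,0],[0,0,0,10.7,0],[0,0,0,10.7,0],[0,0,0,10.7,0],[0,0,10,10.7,0],[0,0,10,10.7,0],[0,0,10,10.7,0],[0,0,10,10.7,0],[0,0,5,10.7,0],[0,0,0,10.7,0]]])

```text
clock: 19.7
eef_pos: [0.4966, -0.1145, 0.1134]
ee_rot: [-3.036, 0.808, 0.002]
contact_force: [-0.1, 0.5, -0.4]
finger_gap: 0.996
grasp_force: 0.0
```

```bash
python3 st.py; python3 nut.py
```

```text
t19.70 s,w,z mm -3.2 -1.4 113.4 F s,w,z 0.45 -0.18 -0.41 xang -29.8 q6 94.2 gap 0.996 grip 0.0
n 2617 2066 top z 101.3
top ext s [-18.1   9.8] w [-14.5  13.6]
circle ((-3.853757381439209, -0.7613726854324341), 15.841397285461426)
screw 193 -3.9233245090408024 -0.7958720524091685 108.38578370635511
```

jog_arm(plan=[[[0,0,8,10.5,0],[0,0,10,10.5,0],[0,0,10,10,0],[0,0,8,0,0],[0,0,3,0,0],[0,0,0,0,130],[0,0,0,0,255],[0,0,0,0,255],[0,0,0,0,255],[0,0,0,0,255]]], grip_force=50)

```text
clock: 21.0
eef_pos: [0.4972, -0.1152, 0.0756]
ee_rot: [-2.713, 1.582, -0.002]
contact_force: [0.1, 1.4, 6.3]
finger_gap: 0.332
grasp_force: 50.1
```

```bash
python3 st.py
```

```text
t21.00 s,w,z mm -3.8 -0.6 75.6 F s,w,z 1.4 -0.19 6.28 xang -60.5 q6 124.9 gap 0.332 grip 50.05669566337019
```

jog_arm(plan=[[[0,0,-1,0,255],[0,0,0,-5,255],[0,0,0,-10,255],[0,0,0,-10,255],[0,0,0,-10,255],[0,0,0,-10,255],[0,0,0,-10,255],[0,0,0,-10,255],[0,0,0,-10,255],[0,0,0,-5,255]]], grip_force=60)

```text
clock: 22.25
eef_pos: [0.4971, -0.1155, 0.0758]
ee_rot: [3.096, 0.534, 0.001]
contact_force: [1.0, -0.8, 0.7]
finger_gap: 0.329
grasp_force: 61.6
```

```bash
python3 st.py
```

```text
t22.25 s,w,z mm -4.1 -0.6 75.8 F s,w,z -0.51 1.18 0.67 xang 19.58 q6 44.7 gap 0.329 grip 61.551073752343655
```

jog_arm(plan=[[[0,0,0,-10,255],[0,0,0,-10,255],[0,0,0,-10,255],[0,0,0,-10,255],[0,0,0,-10,255],[0,0,0,-10,255],[0,0,0,-10,255],[0,0,0,-10,255],[0,0,0,-10,255],[0,0,0,-10,255]]])

```text
clock: 23.5
eef_pos: [0.4975, -0.1156, 0.0758]
ee_rot: [1.577, 2.715, 0.001]
contact_force: [1.3, -0.6, -0.4]
finger_gap: 0.33
grasp_force: 60.9
```

jog_arm(plan=[[[0,0,0,-10,255],[0,0,0,-10,255],[0,0,0,-10,255],[0,0,0,-10,255],[0,0,0,-10,255],[0,0,0,-10,255],[0,0,0,-3,255],[0,0,0,0,255],[0,0,0,0,0],[0,0,0,0,0]]])

```text
clock: 24.75
eef_pos: [0.496, -0.1151, 0.0757]
ee_rot: [0.069, -3.139, -0.0]
contact_force: [-0.1, 0.4, 0.4]
finger_gap: 0.741
grasp_force: 0.0
```

```bash
python3 st.py
```

```text
t24.75 s,w,z mm -3.9 -1.8 75.7 F s,w,z 0.37 -0.15 0.36 xang -177.49 q6 -118.1 gap 0.741 grip 0.0
```

jog_arm(plan=[[[0,0,-10,0,0],[0,0,-15,10.5,0],[0,0,-15,10.5,0],[0,0,-15,10.5,0],[0,0,-15,10.5,0],[0,0,-15,10.5,0],[0,0,0,10.5,255],[0,0,0,10.5,255],[0,0,0,10.5,255],[0,0,0,10.5,255]]])

```text
clock: 26.0
eef_pos: [0.4965, -0.1152, 0.1616]
ee_rot: [2.266, 2.175, -0.0]
contact_force: [0.9, -0.3, -0.1]
finger_gap: 0.144
grasp_force: 0.0
```

```bash
python3 st.py
```

```text
t26.00 s,w,z mm -4.0 -1.3 161.6 F s,w,z -0.11 0.96 -0.05 xang 87.65 q6 -23.3 gap 0.144 grip 0.0
```

jog_arm(plan=[[[0,0,0,10.1,255],[34,0.5,0,0,255],[35,0.5,0,0,255],[33,0.3,0,0,255],[2,0,15,0,255],[0,0,15,0,255],[0,0,15,0,255],[0,0,15,0,255],[0,0,4,0,255],[0,0,0,0,255]]])

```text
clock: 27.25
eef_pos: [0.5196, -0.014, 0.0964]
ee_rot: [-2.443, -1.974, 0.001]
contact_force: [0.4, -0.1, 0.3]
finger_gap: -0.004
grasp_force: 0.0
```

```bash
sed -i 's/(sb-167)/(sb-166.4)/' feel.py; python3 st.py
```

```text
t27.25 s,w,z mm 99.8 -0.6 96.4 F s,w,z 0.03 0.4 0.34 xang 77.86 q6 -1.7 gap -0.004 grip 0.0
```

jog_arm(plan=[[[8,0,0,0,255],[8,0,-1,0,255],[8,0,-2,0,255],[8,0,-2,0,255],[8,0,-2,0,255],[8,0,-1,0,255],[8,0,1,0,255],[7,0,1,0,255],[4,0,1,0,255],[0,0,0,0,255]]])

```text
clock: 28.5
eef_pos: [0.5334, 0.0522, 0.1015]
ee_rot: [-2.442, -1.975, 0.001]
contact_force: [0.1, -1.6, 1.7]
finger_gap: -0.002
grasp_force: 0.7
```

```bash
python3 feel.py
```

```text
t28.75 s,w,z 167.1 -1.5 101.6 F -1.64 -0.09 0.9 sd [0.49 0.46 0.79] th 0.805 beadz 115.2 tang(F horiz) 1.58 tang full 1.83
```

jog_arm(plan=[[[3,0.2,0,0,255],[3,0.2,0,0,255],[2,0.2,0,0,255],[2,0.2,1,0,255],[2,0.2,1,0,255],[0,0,0,0,255],[0,0,0,0,255],[0,0,0,0,255],[0,0,0,0,255],[0,0,0,0,255]]])

```text
clock: 30.05
eef_pos: [0.5375, 0.0633, 0.1]
ee_rot: [2.443, 1.975, 0.001]
contact_force: [-1.3, -0.7, -0.0]
finger_gap: 0.001
grasp_force: 0.7
```

```bash
python3 feel.py
```

```text
t30.30 s,w,z 179.1 0.1 100.0 F -1.1 -0.65 0.19 sd [0.51 0.2  0.72] th 0.990 beadz 110.4 tang(F horiz) 0.98 tang full 1.07
```

jog_arm(plan=[[[2,0,1,0,255],[2,0,1,0,255],[2,0,1,0,255],[1,0,0,0,255],[0,0,0,0,255],[0,0,0,0,255],[0,0,0,0,255],[0,0,0,0,255],[0,0,0,0,255],[0,0,0,0,255]]])

```text
clock: 31.6
eef_pos: [0.539, 0.0699, 0.0969]
ee_rot: [2.443, 1.975, 0.0]
contact_force: [1.1, -3.2, -2.1]
finger_gap: 0.001
grasp_force: 1.8
```

```bash
python3 feel.py
```

```text
t31.85 s,w,z 186.0 0.1 96.9 F -3.81 1.57 -2.4 sd [0.52 0.69 0.47] th 1.104 beadz 106.4 tang(F horiz) 3.18 tang full 1.86
```

jog_arm(plan=[[[1,0,1,0,255],[1,0,1,0,255],[1,0,1,0,255],[1,0,1,0,255],[0,0,0,0,255],[0,0,0,0,255],[0,0,0,0,255],[0,0,0,0,255],[0,0,0,0,255],[0,0,0,0,255]]])

```text
clock: 33.15
eef_pos: [0.5396, 0.0741, 0.0929]
ee_rot: [-2.443, -1.975, 0.0]
contact_force: [0.2, -1.0, 4.2]
finger_gap: -0.003
grasp_force: 1.7
```

```bash
python3 feel.py;  python3 - <<'E'
from bead import *
from workcell import env
m=env.camera_model("wrist");p,d=env.snapshot("wrist");np.savez("w4.npz",p=p,d=d,**m)
print(bead(np.load("w4.npz"),209,104)); e=env.observe()["eef_pos"]-o;print(e@U*1e3)
E
```

```text
t33.40 s,w,z 190.1 -0.2 92.9 F -1.03 0.35 4.46 sd [0.34 0.54 0.39] th 1.177 beadz 103.4 tang(F horiz) 0.82 tang full 3.54
(array([208.87, 104.61]), np.int64(2895), np.float64(0.005076368864791014))
190.11836130100508
```

At 1.18 rad the tangential force fits a bite at a drop of about 12.0–12.2 mm, which gives about 66–70 N closed. That is on target, so I'll carry on over the arc with the fingertip in the bead/paddle corner.

jog_arm(plan=[[[3,0,2,0,255],[3,0,3,0,255],[3,0,3,0,255],[3,0,3,0,255],[3,0,3,0,255],[3,0,4,0,255],[2,0,3,0,255],[1.5,0,3,0,255],[0,0,0,0,255],[0,0,0,0,255]]])

```text
clock: 34.75
eef_pos: [0.5438, 0.0954, 0.0687]
ee_rot: [-2.443, -1.974, 0.0]
contact_force: [-0.4, -1.3, 0.9]
finger_gap: 0.001
grasp_force: 0.7
```

```bash
python3 st.py;  python3 - <<'E'
from bead import *
from workcell import env
m=env.camera_model("wrist");p,d=env.snapshot("wrist");np.savez("w5.npz",p=p,d=d,**m)
print(bead(np.load("w5.npz"),231,75))
E
```

```text
t34.75 s,w,z mm 211.9 -0.6 68.7 F s,w,z -1.39 -0.1 0.89 xang 77.89 q6 10.4 gap 0.001 grip 0.7362699438817799
(array([231.19,  73.63]), np.int64(2822), np.float64(0.022896039621423725))
```

jog_arm(plan=[[[1,0,2,0,255],[1,0,3,0,255],[1,0,3,0,255],[0.5,0,3,0,255],[0.5,0,3,0,255],[0,0,2,0,255],[0,0,2,0,255],[0,0,0,0,255],[0,0,0,0,255],[0,0,0,0,255]]])

```text
clock: 36.05
eef_pos: [0.5451, 0.0989, 0.051]
ee_rot: [2.443, 1.975, 0.0]
contact_force: [0.5, 0.2, 0.1]
finger_gap: 0.001
grasp_force: 0.0
```

```bash
python3 st.py;  python3 - <<'E'
from bead import *
from workcell import env
m=env.camera_model("wrist");p,d=env.snapshot("wrist");np.savez("w6.npz",p=p,d=d,**m)
print(bead(np.load("w6.npz"),236,50))
E
```

```text
t36.05 s,w,z mm 215.6 -0.2 51.0 F s,w,z 0.31 0.45 0.14 xang 77.89 q6 10.8 gap 0.001 grip 0.0
(array([235.46,  51.03]), np.int64(2761), np.float64(-0.0006021380682339483))
```

jog_arm(plan=[[[0,0,1,0,255],[0,0,1,0,255],[0,0,1,0,255],[0,0,0.5,0,255],[0,0,0,0,255],[0,0,0,0,255],[0,0,0,0,255],[0,0,0,0,255],[0,0,0,0,255],[0,0,0,0,255]]])

```text
clock: 37.35
eef_pos: [0.5452, 0.0989, 0.0498]
ee_rot: [2.442, 1.974, 0.001]
contact_force: [-2.8, -0.1, 16.7]
finger_gap: -0.001
grasp_force: 8.7
```

```bash
python3 st.py
```

```text
t37.35 s,w,z mm 215.6 -0.0 49.8 F s,w,z -0.68 -2.75 16.72 xang 77.91 q6 10.8 gap -0.001 grip 8.721729987300932
```

The lever is on its stop, with 16.7 N of reaction. I'll lift off straight up and check.

jog_arm(plan=[[[-2,0,-8,0,255],[0,0,-20,0,255],[0,0,-30,0,255],[0,0,-30,0,255],[0,0,-30,0,255],[-20,0,-20,0,255],[-40,0,-10,0,255],[-40,0,0,0,255],[0,0,0,0,255],[0,0,0,0,255]]])

```text
clock: 38.6
eef_pos: [0.5231, -0.0013, 0.1951]
ee_rot: [-2.444, -1.973, 0.001]
contact_force: [0.6, -0.2, 1.2]
finger_gap: -0.002
grasp_force: 0.0
```

```bash
python3 st.py;  python3 - <<'E'
from bead import *
from workcell import env
m=env.camera_model("wrist");p,d=env.snapshot("wrist");np.savez("w7.npz",p=p,d=d,**m);cv2.imwrite("pics/w7.png",p[:,:,::-1])
print(bead(np.load("w7.npz"),236,50))
E
```

```text
t38.60 s,w,z mm 113.0 0.1 195.1 F s,w,z -0.05 0.6 1.2 xang 77.81 q6 -0.2 gap -0.002 grip 0.0
(array([235.4 ,  51.04]), np.int64(1096), np.float64(0.11679013798477911))
```

View pics/w7.png

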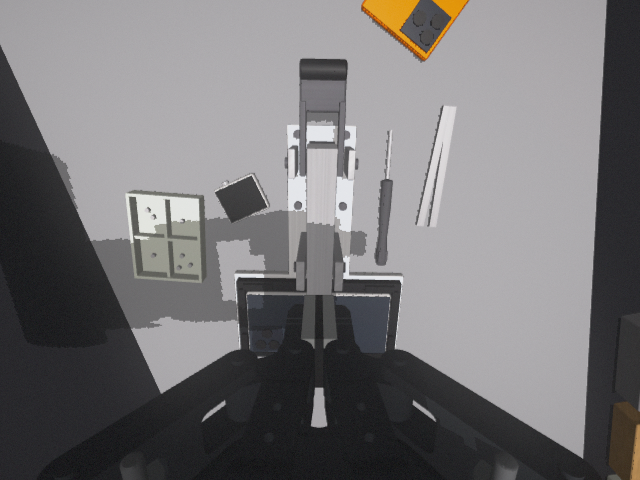

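The lever lies level, pointing outward, with its bead at (324,68), z about 50, and it stays shut with nothing touching it. The phone is in its nest and the bystanders are undisturbed, so I'm handing in.

```bash
python3 -c "
from workcell import env
print(env.close_job())"
```

```text
the job is handed in; nothing more can be done
None
```

The job is handed in after about 39 s: I turned the nut about 243° anticlockwise, so the bite is at about 1.04–1.06 rad (roughly 66–70 N by the force felt at the lever, not measured directly), and the lever is closed on its stop and staying shut by itself, with the phone still in its nest.

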